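# Seat a charger board in the corner of its chassis tray and hold it for screwing

### The job

Take the charger board (the upright aluminium plate with the green circuit board on it) by its bare top edge and slide it straight up out of the slotted rack, without touching its electronics. Stand it on the floor of the black chassis tray in the far left corner, bare back flat against the left wall and end against the far wall, and press it gently but firmly into both walls at once; finish while still holding it pressed there upright, ready to be screwed on. Do not ram the board into the tray, and leave the two black plates in the rack, the spray can and the screwdriver where they are.

Things in the scene. Friction and masses are not known exactly. Their poses are not given: they have to be found in the camera images.
- board: Charger board: upright aluminium plate 150 long (x), 8 thick (y), 140 mm high (z), 0.4-0.65 kg in all. Origin: centre of the plate's underside. +y face = bare back, -y face carries the electronics; the top 55 mm of both faces is bare: grip there, 8 mm across. Starts standing in a rack slot, axes along the rack's, top edge 148 mm above the work surface.
- board_electronics: The green circuit board with capacitors (blue), coil (copper), relay and terminals, fixed to the -y face of the board, from 8 to 82 mm above the plate's underside, 122 mm long, standing out to y = -28 mm. Same origin and axes as board. Not to be touched by the gripper's fingers.
- board_corner (a point): Bottom corner of the charger board: underside, bare back face, +x end; at (75, 4, 0) mm from the board's origin. Its place is on tray_corner.
- rack: Grey slotted rack screwed to the bench, 170 (x, along the slots) x 160 (y) x 83 mm high. Origin: centre of underside. 8 mm base; grooved combs at both ends hold the last 8 mm of a plate's ends (play 1.5 mm per face, 2 mm per end), so plates leave only upward, underside above z = 83 mm. Used slots: y = -64, 0, +64 mm; the charger board may be in any of them.
- tray: Black steel chassis tray, open on top, screwed down: 300 (x) x 220 (y) x 95 mm high outside, floor and walls 3 mm, rigid. Origin: centre of underside. +x = far wall, +y = left wall seen from the robot, turned up to 0.3 rad. A blue-topped battery charger, 50 mm high, is bolted along its right wall (y -97 to -19, x -105 to +85 mm); the left half is empty.
- tray_left_wall: The tray's left (+y) wall, 300 x 3 x 95 mm, with four brass screw inserts; same axes as the tray, origin at the middle of the wall's underside, 108.5 mm to +y of the tray's origin. The bare back of the board goes against its inner face; the seated board stands 48 mm above this wall.
- tray_far_wall: The tray's far (+x) wall, 3 x 220 x 95 mm, with a round rubber grommet; same axes as the tray, origin at the middle of the wall's underside, 148.5 mm to +x of the tray's origin. The +x end of the board goes against its inner face; the seated board stands 48 mm above this wall.
- tray_corner (a point): Inner far left corner of the tray at floor level: where the inner faces of the left and far walls and the top of the floor meet; at (147, 107, 3) mm from the tray's origin, axes as the tray's.
- partition1: Plain black plastic partition plate, 150 x 8 x 100 mm, standing in another slot of the rack; origin at the centre of its underside. Leave it.
- partition2: A second plain black plastic partition plate, as the first, in the remaining used slot. Leave it.
- spray_can: White, blue and red spray can, 52 mm across and 156 mm high, standing beyond the tray; origin at the centre of its underside. Leave it.
- screwdriver: Screwdriver lying on the bench to the left of the tray; about 200 mm long. Leave it.
Things that resemble listed ones, but are neither listed nor needed, are in the scene too. Several things have the shape of the board; the one meant has the colours described above.

How it is judged:
By the outcome, as a careful person would: the job done as asked, in the order asked, and still so for the second after the job is handed in, while the arm keeps its last pose, push and grip.
It also fails if it takes over 64 s, if anything falls off the work surface, if the arm or the gripper's body presses on something with over 40 N, if the wrist force passes 120 N, or if a joint passes its speed limit or range.

### The arm

A 6-joint arm with a two-finger parallel gripper is mounted at the origin on the work surface. World frame = base frame: x ahead of the robot, y to its left, z up, the work surface at z = 0. Lengths are in mm, angles in rad, forces in N, time in s.
With the tool pointing down it reaches from about 350 to 875 mm from the base axis. Payload 4.2 kg.
Tool frame: the origin (TCP) lies at the very end of the fingers, on their centre line; the grasp point (between the pads) lies 19 mm behind it; z points along the fingers, y is the line along which they close (so a half turn about z gives the same grasp; the last joint's range is limited). The gripper opens to 85 mm and grips with 20 to 120 N. Pads are 22 mm wide; open, the fingers measure 114 mm over their backs; the gripper's body (76 mm by 85 mm) begins 54 mm behind the grasp point. The pads swing forward as they close: fully open they stand 13 mm farther back than shut.
Start: joints at [-0.866, 0.385, 0.008, 0, -1.194, -0.259], TCP at [269.499, -563.888, 231.312] pointing down, gripper open.
Joint ranges: [-3.14, 3.14], [-1.21, 2.06], [-1.07, 1.41], [-3.16, 2.05], [-2.99, -0.16], [-3.1, 3.1]. Speed limits (rad/s): [2.79, 2.79, 3.14, 3.14, 3.14, 3.14].

### API

Orientations are given as a unit quaternion [x, y, z, w].
In Python, from bench import arm, optics gives the robot as it stands. The module is installed in compiled form; this text tells all that it offers.
- The arm moves only by the tool step_arm, never from a script. Its argument "motion" is a list of rows, each an object with "dr": the turn, a rotation vector about the tool's x, y, z in units of 8 degrees (1.0 is 8 degrees), a list of three; "slide": the shift along the tool's x, y, z in mm, a list of three; "jaw": the finger opening in mm, from 0 to 85.4. A call has exactly 8 rows; each row is the pose to reach, as a shift and turn from the pose commanded when the call began, along the tool's axes at that moment; what a row does not reach only later rows make up. A row lasts 1/8 s, in which the tool goes at most 62.5 mm and 10.7 degrees, less where a joint would pass 70% of its speed; a pose out of reach is approached as far as the arm can. A call with a gripper value outside its range is refused whole. The fingers move at their own pace and stop on an object; the grip force is fixed at half the most. Time passes only in rows, so rows that repeat a pose let the fingers close, or fill a call up. It gives the time, the measured TCP pose, the force, the opening and the grip force at its end, in the units of the state.
- arm.read_state(): the state, without advancing time (a new reading comes with each control period).
- optics.get_image(name): name is "scene" or "top"; returns the picture (384x512x3 uint8, blue, green, red); there is no depth.
- optics.camera_info(name): a dict with "camera_matrix" (3x3 intrinsics, pixels), "view" (4x4, takes a point from world to camera coordinates). Camera axes: x right, y up, looking along -z (the intrinsics and any distortion apply to the point x, -y, -z); pixel columns grow to the right and rows downward; lengths in mm; the calibration is good to about 2 mm. A picture is of the moment at which its call begins. camera_info takes no time and is no camera call.
- arm.job_done(): hands the job in; it is judged then, once.
The state is a dict: "clock": time; "joints": joint angles; "joint_vel": joint speeds; "joint_efforts": joint torques, N m; "position": TCP position; "ee_rot": TCP orientation; "contact_force": force on the tool from outside, world axes, zero at the start; "wrist_torque": the same for the moment, N m; "gripper_width": finger opening in mm; "grasp_force": force on a finger pad.
Only numpy, scipy, OpenCV 4.12 (cv2) and the standard library are available. Lean on these libraries where they do the work, as an engineer would, in place of code of your own. Each camera call takes 0.05 s, during which the arm holds its last target. There are 200 camera calls.

## Working session

There is one attempt and no reset: what is moved stays moved. The work goes in short steps, Python scripts to look and compute and a tool call to move; the robot and the scene stay as the last step left them, time stands still between calls to the robot, and variables do not carry over. Pictures are saved under pics/ and viewed, at most 10 in all, crops included, and the job is handed in when it is done.

Besides the shell and the picture viewer there is one more tool, called after "Request:" by a JSON object that holds its "op" and its "data". step_arm: Moves the arm, as the interface text tells. Its arguments: {"type":"object","properties":{"motion":{"type":"array","items":{"type":"object","properties":{"dr":{"type":"array","items":{"type":"number"}},"slide":{"type":"array","items":{"type":"number"}},"jaw":{"type":"number"}}}}},"required":["motion"]}

```bash
mkdir -p pics; python3 - <<'E'
from bench import arm, optics
import cv2,numpy as np
for n in("scene","top"):
    im=optics.get_image(n); cv2.imwrite(f"pics/{n}0.png",im); i=optics.camera_info(n)
    print(n,i.keys(),np.round(i["camera_matrix"],2).tolist(),np.round(i["view"],4).tolist(),[ (k,v) for k,v in i.items() if k not in("camera_matrix","view")])
print(arm.read_state())
E
```

```text
scene dict_keys(['camera_matrix', 'view']) [[393.34, 0.0, 254.43], [0.0, 393.34, 194.18], [0.0, 0.0, 1.0]] [[0.5248, 0.851, -0.0206, -342.8053], [-0.5291, 0.3451, 0.7752, 294.8681], [0.6668, -0.3959, 0.6314, -1592.1614], [0.0, 0.0, 0.0, 1.0]] []
top dict_keys(['camera_matrix', 'view']) [[376.42, 0.0, 254.52], [0.0, 376.42, 188.99], [0.0, 0.0, 1.0]] [[-0.0298, -0.9995, 0.0066, 29.4106], [0.9954, -0.0291, 0.0912, -594.9655], [-0.0909, 0.0093, 0.9958, -998.3373], [0.0, 0.0, 0.0, 1.0]] []
{'clock': 0.1, 'joints': array([-8.66371438e-01,  3.85502127e-01,  6.74958615e-03, -4.47289985e-04,
       -1.19398903e+00, -2.58588044e-01]), 'joint_vel': array([-0.00027095, -0.0029294 ,  0.00204073,  0.0037227 , -0.00025079,
       -0.00142858]), 'joint_efforts': array([-3.41250907e-04, -3.93320131e+01,  1.88929313e+01,  4.19798702e+00,
       -2.58857704e-03,  3.15663314e-06]), 'position': array([ 269.29338737, -563.42783894,  230.31052959]), 'ee_rot': array([-2.20996208e-01,  9.75274160e-01,  9.58304044e-04, -2.66197085e-04]), 'contact_force': array([-0.12430081,  0.43068141,  0.52738909]), 'wrist_torque': array([ 0.01152014, -0.04073514,  0.00751154]), 'grasp_force': 0.0, 'gripper_width': 85.37530345730016}
```

View pics/scene0.png

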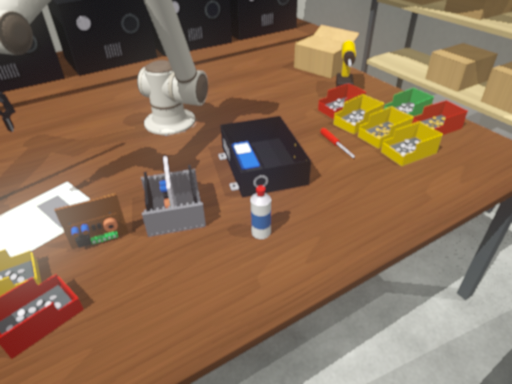

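View pics/top0.png

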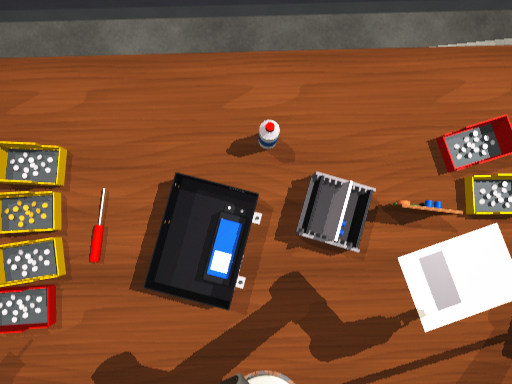

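The overhead view shows the tray with its corners near (178,174), (259,192), (228,308) and (147,288). The rack is at about (336,212). The board's bright top edge runs from about (350,182) to (334,247), with blue capacitors on its right (-y) side. In the scene view the board stands at about (167,185). Next I'll look at enlarged crops.

```bash
python3 - <<'E'
import cv2,numpy as np
t=cv2.imread("pics/top0.png");s=cv2.imread("pics/scene0.png")
a=cv2.resize(t[165:315,140:270],None,fx=4,fy=4,interpolation=cv2.INTER_CUBIC)[:600]
b=cv2.resize(t[165:255,290:380],None,fx=6,fy=6,interpolation=cv2.INTER_CUBIC)
cv2.imwrite("pics/ct.png",cv2.convertScaleAbs(a,alpha=2.0)); cv2.imwrite("pics/cr.png",b)
c=cv2.resize(s[110:240,130:320],None,fx=4,fy=4,interpolation=cv2.INTER_CUBIC); cv2.imwrite("pics/cs.png",cv2.convertScaleAbs(c,alpha=1.6))
E
```

```text
(no output)
```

View pics/ct.png

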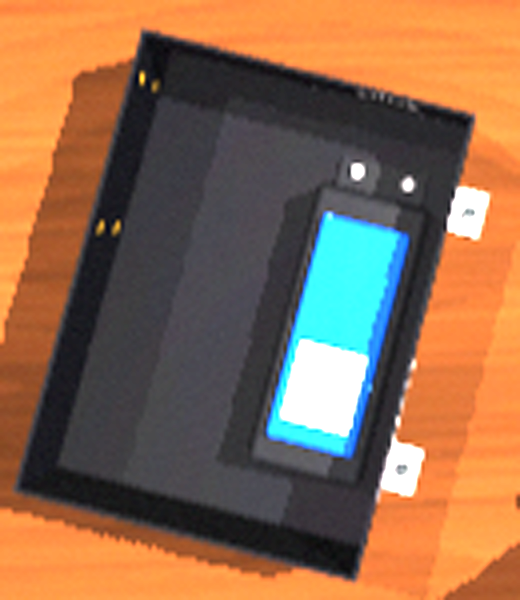

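View pics/cr.png

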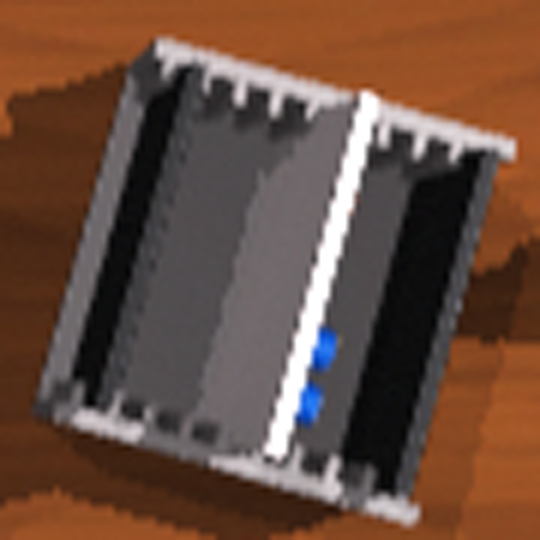

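View pics/cs.png

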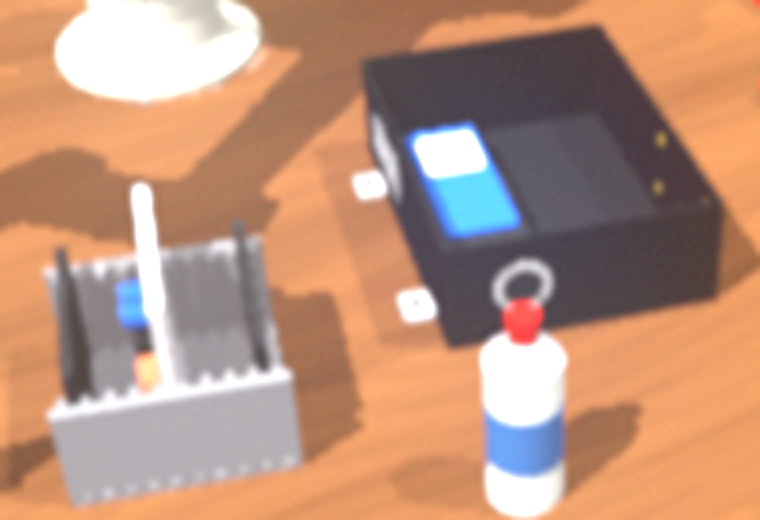

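The crops show the board in the middle slot, with its top edge from about (351,181) to (336,240) in the overhead view, electronics on the -y side and black plates to either side. The far-left rim corner of the tray is near (176,173) in the overhead view and (310,161) in the scene view. Now I'll fit lines and triangulate.

```bash
cat > h.py <<'E'
import cv2,numpy as np
from bench import arm, optics
def ray(n,uv):
    i=optics.camera_info(n);K=np.array(i["camera_matrix"]);V=np.array(i["view"]);R=V[:3,:3]
    d=np.linalg.inv(K)@np.array([uv[0],uv[1],1.]);d=R.T@(d*[1,-1,-1]);return -R.T@V[:3,3],d/np.linalg.norm(d)
def onz(n,uv,z):
    c,d=ray(n,uv);return c+d*(z-c[2])/d[2]
def proj(n,p):
    i=optics.camera_info(n);K=np.array(i["camera_matrix"]);V=np.array(i["view"])
    q=V[:3,:3]@np.asarray(p,float)+V[:3,3];q=K@(q*[1,-1,-1]);return q[:2]/q[2]
def tri(a,b):
    (c1,d1),(c2,d2)=ray("top",a),ray("scene",b)
    s=np.linalg.lstsq(np.c_[d1,-d2],c2-c1,rcond=None)[0];p,q=c1+s[0]*d1,c2+s[1]*d2
    return (p+q)/2,np.linalg.norm(p-q)
def fit(pts):
    # robust line: returns point, dir
    v=cv2.fitLine(np.float32(pts),cv2.DIST_HUBER,0,.01,.01).ravel();return v[2:],v[:2]
def inter(l,m):
    s=np.linalg.solve(np.c_[l[1],-m[1]],m[0]-l[0]);return l[0]+s[0]*l[1]
E
python3 - <<'E'
from h import *
np.set_printoptions(precision=1,suppress=True)
t=cv2.imread("pics/top0.png").astype(int);s=cv2.imread("pics/scene0.png").astype(int)
# board top edge in top view
g=t.min(2); w=(g>200); w[:165]=0;w[255:]=0;w[:,:320]=0;w[:,365:]=0
P=[];
for r in range(186,238):
    x=np.arange(325,362); v=np.clip(g[r,325:362]-140,0,None)*(g[r,325:362]>170)
    if v.sum()>0:P.append((( x*v).sum()/v.sum(),r,v.sum()))
L=fit([p[:2] for p in P]); ys=np.where(w.any(1))[0]; print("rows",ys.min(),ys.max(),L)
a=L[0]+L[1]*((ys.min()-L[0][1])/L[1][1]); b=L[0]+L[1]*((ys.max()+.0-L[0][1])/L[1][1])
A=onz("top",a,148);B=onz("top",b,148);print("board ends@148",a,b,A,B,np.linalg.norm(A-B),"yaw",np.arctan2(A[1]-B[1],A[0]-B[0]))
print("predicted in scene",proj("scene",A),proj("scene",B))
# tray
m=((t[...,2]-t[...,0])<22)&(t.max(2)<90)
Lf=[]
for r in range(190,275):
    x=np.where(m[r,140:240])[0]; Lf.append((140+x[0]-.5,r))
Tp=[]
for c in range(187,250):
    y=np.where(m[165:240,c])[0]; Tp.append((c,165+y[0]-.5))
l,f=fit(Lf),fit(Tp);c=inter(l,f);print("rim corner px",c,Lf[::12],Tp[::10])
C=onz("top",c,95);D=onz("top",l[0]+l[1]*40*np.sign(l[1][1]),95);E_=onz("top",f[0]+40*f[1]*np.sign(f[1][0]),95)
print("corner@95",C,"yaw left",np.arctan2(*(C-D)[[1,0]]),"yaw far",np.arctan2(*(C-E_)[[1,0]])-np.pi/2)
print("predicted scene",proj("scene",C),"tri w/ (310,161)",tri(c,(310,161)))
print(tri(b,(165,156.5)),)
E
```

```text
rows 174 240 (array([341.6, 216.9], dtype=float32), array([ 0.3, -1. ], dtype=float32))
board ends@148 [353.2 174. ] [335.3 240. ] [ 613.9 -226.4  148. ] [ 457.3 -175.3  148. ] 164.72559806622772 yaw -0.3154151090312106
predicted in scene [169.3 191.6] [165.2 156.7]
rim corner px [175.1 172. ] [(np.float64(170.5), 190), (np.float64(166.5), 202), (np.float64(163.5), 214), (np.float64(160.5), 226), (np.float64(156.5), 238), (np.float64(153.5), 250), (np.float64(149.5), 262), (np.float64(146.5), 274)] [(187, np.float64(175.5)), (197, np.float64(177.5)), (207, np.float64(180.5)), (217, np.float64(182.5)), (227, np.float64(185.5)), (237, np.float64(187.5)), (247, np.float64(190.5))]
corner@95 [638.8 213.6  95. ] yaw left -0.28214398117504114 yaw far -0.28224899368989975
predicted scene [311.3 159.8] tri w/ (310,161) (array([638.1, 212.3,  91.2]), np.float64(4.617344983801238))
(array([ 457.2, -175.4,  148.7]), np.float64(0.6192276959205465))
```

```bash
python3 - <<'E'
from h import *
np.set_printoptions(precision=2,suppress=True)
t=cv2.imread("pics/top0.png").astype(int);g=t.min(2)
L=(np.array([343.,211.]),np.array([.25,-1]))
for k in range(4):
    P=[]
    for r in range(186,237):
        x0=L[0][0]+L[1][0]*(r-L[0][1])/L[1][1]; x=np.arange(int(x0)-4,int(x0)+6); v=np.clip(g[r,x]-130,0,None)
        if v.sum()>0:P.append(((x*v).sum()/v.sum(),r))
    L=fit(P)
prof=[int(g[r,int(round(L[0][0]+L[1][0]*(r-L[0][1])/L[1][1]))]) for r in range(172,248)];print(prof)
f=lambda r:L[0]+L[1]*((r-L[0][1])/L[1][1])
for z in (148,):
    A,B=onz("top",f(180.),z),onz("top",f(241.),z);print(f(180.),A,f(241.),B,np.linalg.norm(A-B),np.arctan2(*(A-B)[[1,0]]),(A+B)/2)
    print(proj("scene",A),proj("scene",B))
s=cv2.imread("pics/scene0.png").min(2)
for r in range(153,200,2):print(r,s[r,158:178].tolist())
E
```

```text
[37, 38, 38, 36, 36, 39, 38, 36, 89, 250, 254, 254, 254, 254, 254, 254, 253, 254, 254, 254, 254, 254, 254, 254, 254, 254, 254, 254, 254, 254, 254, 254, 254, 254, 254, 254, 254, 254, 254, 254, 254, 254, 254, 254, 254, 254, 254, 254, 254, 254, 254, 254, 254, 254, 254, 254, 254, 254, 254, 254, 254, 254, 254, 254, 254, 254, 254, 254, 238, 111, 132, 171, 165, 115, 16, 17]
[351.61 180.  ] [ 599.47 -221.67  148.  ] [335.05 241.  ] [ 454.98 -174.51  148.  ] 151.98335288805313 -0.3154531496883414 [ 527.23 -198.09  148.  ]
[168.9 188. ] [165.16 156.25]
153 [61, 61, 63, 67, 68, 67, 68, 69, 71, 72, 71, 72, 72, 72, 72, 73, 71, 70, 67, 63]
155 [58, 56, 57, 57, 63, 83, 104, 105, 89, 69, 61, 61, 60, 60, 62, 61, 61, 59, 60, 59]
157 [57, 57, 55, 59, 95, 166, 209, 215, 192, 135, 71, 56, 58, 59, 60, 60, 59, 58, 59, 58]
159 [56, 56, 55, 58, 102, 184, 232, 243, 229, 177, 92, 57, 57, 58, 58, 58, 57, 58, 58, 58]
161 [56, 56, 55, 56, 91, 167, 220, 239, 229, 179, 96, 55, 57, 58, 57, 57, 58, 57, 58, 58]
163 [55, 55, 54, 54, 74, 140, 202, 233, 227, 184, 111, 60, 56, 56, 58, 57, 56, 57, 57, 56]
165 [54, 56, 55, 
[... 964 characters left out ...]
6, 230, 241, 229, 184, 128, 100, 88, 84, 82, 83, 85]
187 [84, 87, 84, 74, 66, 65, 67, 99, 173, 220, 229, 214, 172, 128, 105, 91, 85, 83, 83, 84]
189 [81, 85, 77, 67, 62, 62, 61, 70, 109, 155, 176, 172, 153, 132, 115, 97, 87, 84, 83, 83]
191 [80, 83, 82, 71, 62, 59, 57, 57, 76, 120, 152, 164, 157, 139, 121, 102, 89, 84, 83, 83]
193 [81, 81, 81, 81, 76, 67, 60, 54, 62, 99, 139, 160, 159, 143, 128, 110, 95, 88, 89, 90]
195 [82, 82, 84, 86, 82, 73, 64, 60, 60, 87, 128, 157, 164, 156, 138, 122, 108, 100, 97, 97]
197 [89, 88, 91, 93, 92, 81, 64, 53, 54, 70, 113, 153, 164, 157, 140, 126, 118, 112, 103, 98]
199 [94, 94, 95, 95, 95, 94, 88, 84, 87, 94, 116, 145, 165, 162, 150, 133, 123, 114, 104, 98]
```

The board's top edge triangulates to z ≈ 148 and length ≈ 152 mm, as it should. Its centre is at (527, -198) and its yaw is -0.315. The tray rim corner comes out at z ≈ 91–95 with yaw -0.282, so the board's place is centred at (562, 229). Next I'll compute the first move.

```bash
cat >> h.py <<'E'
from scipy.spatial.transform import Rotation as Ro
def go(x,y,z,yaw):  # total slide and dr (8deg units) to measured pose; tool down, tool y = board +y
    s=arm.read_state();R0=Ro.from_quat(s["ee_rot"])
    ey=np.array([-np.sin(yaw),np.cos(yaw),0]);ez=np.array([0,0,-1.]);R1=Ro.from_matrix(np.c_[np.cross(ey,ez),ey,ez])
    print("slide",np.round(R0.inv().apply(np.array([x,y,z])-s["position"]),1),"dr",np.round((R0.inv()*R1).as_rotvec()/np.radians(8),3))
def st():
    s=arm.read_state();R=Ro.from_quat(s["ee_rot"]).as_matrix()
    print("t",round(s["clock"],2),"p",np.round(s["position"],1),"yaw",round(np.arctan2(-R[0,1],R[1,1]),4),"tilt",np.round(R[:2,2],4),"F",np.round(s["contact_force"],1),"T",np.round(s["wrist_torque"],2),"w",round(s["gripper_width"],1),"g",round(s["grasp_force"],1),"j",np.round(s["joints"],2))
E
python3 -c "
from h import *
st();go(527.2,-198.1,225,-.3155)"
```

```text
t 0.1 p [ 269.3 -563.4  230.3] yaw 0.4457 tilt [-0.0009  0.0018] F [-0.1  0.4  0.5] T [ 0.01 -0.04  0.01] w 85.4 g 0.0 j [-0.87  0.39  0.01 -0.   -1.19 -0.26]
slide [-390.2  218.5    5.7] dr [ 0.013 -0.006  5.451]
```

Request:
{"op": "step_arm", "data": {"motion": [{"slide": [-30, 17, 0], "dr": [0, 0, 0.4], "jaw": 40}, {"slide": [-80, 45, 1], "dr": [0, 0, 1.1], "jaw": 40}, {"slide": [-133, 75, 2], "dr": [0, 0, 1.9], "jaw": 40}, {"slide": [-187, 105, 3], "dr": [0, 0, 2.7], "jaw": 40}, {"slide": [-240, 134, 4], "dr": [0, 0, 3.4], "jaw": 40}, {"slide": [-294, 164, 5], "dr": [0, 0, 4.2], "jaw": 40}, {"slide": [-345, 193, 5], "dr": [0, 0, 4.9], "jaw": 40}, {"slide": [-390.2, 218.5, 5.7], "dr": [0.013, -0.006, 5.451], "jaw": 40}]}}

```text
clock: 1.1
position: [528.1, -196.5, 225.3]
ee_rot: [0.158, 0.987, -0.001, 0.0]
contact_force: [0.4, -0.1, 0.5]
gripper_width: 40.0
grasp_force: 0.0
```

```bash
python3 -c "
from h import *
import time
st();go(527.2,-198.1,108,-.3155)"
```

```text
t 1.1 p [ 528.1 -196.5  225.3] yaw -0.3172 tilt [ 0.0005 -0.0016] F [ 0.4 -0.1  0.5] T [-0.1  -0.03  0.03] w 40.0 g 0.0 j [-0.07  0.28 -0.16  0.   -1.13 -1.82]
slide [  0.5  -1.7 117.3] dr [-0.01   0.007 -0.012]
```

Request:
{"op": "step_arm", "data": {"motion": [{"slide": [0.5, -1.5, 12], "jaw": 40}, {"slide": [0.5, -1.5, 30], "jaw": 40}, {"slide": [0.5, -1.5, 50], "jaw": 40}, {"slide": [0.5, -1.5, 70], "jaw": 40}, {"slide": [0.5, -1.5, 88], "jaw": 40}, {"slide": [0.5, -1.5, 103], "jaw": 40}, {"slide": [0.5, -1.5, 113], "jaw": 40}, {"slide": [0.5, -1.5, 117.3], "jaw": 40}]}}

```text
$.motion[0]: bad value
```

```bash
python3 - <<'E'
from h import *
st();go(527.2,-198.1,108,-.3155)
a=optics.get_image("top")[150:270,280:400];b=optics.get_image("scene")[110:230,110:230]
cv2.imwrite("pics/g1.png",cv2.resize(np.hstack([a,b]),(800,400),interpolation=cv2.INTER_CUBIC))
E
```

```text
t 1.1 p [ 528.1 -196.5  225.3] yaw -0.3172 tilt [ 0.0005 -0.0016] F [ 0.4 -0.1  0.5] T [-0.1  -0.03  0.03] w 40.0 g 0.0 j [-0.07  0.28 -0.16  0.   -1.13 -1.82]
slide [  0.5  -1.7 117.3] dr [-0.01   0.007 -0.012]
```

View pics/g1.png

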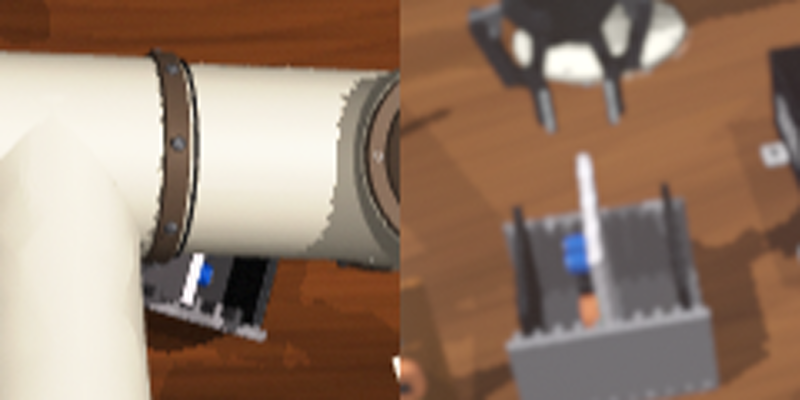

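The call was refused because "dr" is required in every row. The picture shows the open fingers above the board's top edge in the scene view, at crop positions (547,128) and (617,118), with the edge midway between them. I'll descend.

Request:
{"op": "step_arm", "data": {"motion": [{"slide": [0.5, -1.5, 12], "dr": [0, 0, 0], "jaw": 40}, {"slide": [0.5, -1.5, 30], "dr": [0, 0, 0], "jaw": 40}, {"slide": [0.5, -1.5, 50], "dr": [0, 0, 0], "jaw": 40}, {"slide": [0.5, -1.5, 70], "dr": [0, 0, 0], "jaw": 40}, {"slide": [0.5, -1.5, 88], "dr": [0, 0, 0], "jaw": 40}, {"slide": [0.5, -1.5, 103], "dr": [0, 0, 0], "jaw": 40}, {"slide": [0.5, -1.5, 113], "dr": [0, 0, 0], "jaw": 40}, {"slide": [0.5, -1.5, 117.3], "dr": [0, 0, 0], "jaw": 40}]}}

```text
clock: 2.2
position: [526.1, -200.3, 107.6]
ee_rot: [0.157, 0.988, -0.001, 0.0]
contact_force: [0.1, 0.6, 0.1]
gripper_width: 40.2
grasp_force: 0.0
```

```bash
python3 - <<'E'
from h import *
b=optics.get_image("scene")[110:230,110:230]
cv2.imwrite("pics/g2.png",cv2.resize(b,(600,600),interpolation=cv2.INTER_CUBIC))
st();go(527.2,-198.1,108,-.3155)
E
```

```text
t 2.25 p [ 526.1 -200.1  107.5] yaw -0.3157 tilt [-0.0001 -0.0016] F [-0.7 -0.2 -1. ] T [ 0.04 -0.03  0.  ] w 39.9 g 0.0 j [-0.07  0.4  -0.31  0.   -0.86 -1.81]
slide [-0.4  2.3 -0.5] dr [-0.011  0.003 -0.001]
```

View pics/g2.png

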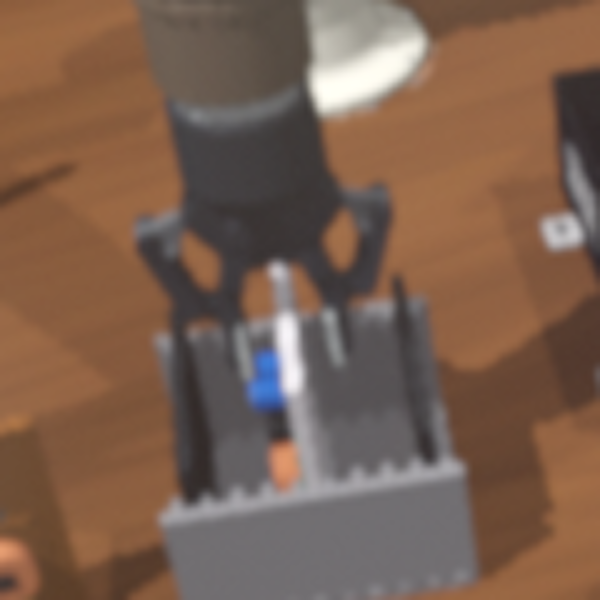

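The fingers straddle the board's top edge at crop (240,350) and (335,335), with the edge at about 287 and the partitions clear. I'll shift 2 mm in y and close.

Request:
{"op": "step_arm", "data": {"motion": [{"slide": [-0.4, 2.3, 0], "dr": [0, 0, 0], "jaw": 30}, {"slide": [-0.4, 2.3, 0], "dr": [0, 0, 0], "jaw": 20}, {"slide": [-0.4, 2.3, 0], "dr": [0, 0, 0], "jaw": 12}, {"slide": [-0.4, 2.3, 0], "dr": [0, 0, 0], "jaw": 4}, {"slide": [-0.4, 2.3, 0], "dr": [0, 0, 0], "jaw": 0}, {"slide": [-0.4, 2.3, 0], "dr": [0, 0, 0], "jaw": 0}, {"slide": [-0.4, 2.3, 0], "dr": [0, 0, 0], "jaw": 0}, {"slide": [-0.4, 2.3, 0], "dr": [0, 0, 0], "jaw": 0}]}}

```text
clock: 3.25
position: [527.8, -198.1, 108.8]
ee_rot: [0.157, 0.988, -0.001, 0.001]
contact_force: [-1.1, -1.1, 5.4]
gripper_width: 7.6
grasp_force: 60.5
```

```bash
python3 -c "
from h import *
st()"
```

```text
t 3.25 p [ 527.8 -198.1  108.8] yaw -0.3152 tilt [ 0.0016 -0.0021] F [-1.1 -1.1  5.4] T [-0.32  0.38 -0.  ] w 7.6 g 60.5 j [-0.07  0.4  -0.31  0.   -0.86 -1.82]
```

Request:
{"op": "step_arm", "data": {"motion": [{"slide": [0, 0, -4], "dr": [0, 0, 0], "jaw": 0}, {"slide": [0, 0, -12], "dr": [0, 0, 0], "jaw": 0}, {"slide": [0, 0, -24], "dr": [0, 0, 0], "jaw": 0}, {"slide": [0, 0, -38], "dr": [0, 0, 0], "jaw": 0}, {"slide": [0, 0, -52], "dr": [0, 0, 0], "jaw": 0}, {"slide": [0, 0, -64], "dr": [0, 0, 0], "jaw": 0}, {"slide": [0, 0, -70], "dr": [0, 0, 0], "jaw": 0}, {"slide": [0, 0, -70], "dr": [0, 0, 0], "jaw": 0}]}}

```text
clock: 4.25
position: [527.8, -197.8, 178.9]
ee_rot: [0.157, 0.988, -0.001, 0.001]
contact_force: [-0.7, -0.5, -5.3]
gripper_width: 7.0
grasp_force: 59.1
```

Request:
{"op": "step_arm", "data": {"motion": [{"slide": [0, 0, -6], "dr": [0, 0, 0], "jaw": 0}, {"slide": [0, 0, -16], "dr": [0, 0, 0], "jaw": 0}, {"slide": [0, 0, -28], "dr": [0, 0, 0], "jaw": 0}, {"slide": [0, 0, -42], "dr": [0, 0, 0], "jaw": 0}, {"slide": [0, 0, -54], "dr": [0, 0, 0], "jaw": 0}, {"slide": [0, 0, -62], "dr": [0, 0, 0], "jaw": 0}, {"slide": [0, 0, -66], "dr": [0, 0, 0], "jaw": 0}, {"slide": [0, 0, -66], "dr": [0, 0, 0], "jaw": 0}]}}

```text
clock: 5.25
position: [527.5, -197.6, 244.4]
ee_rot: [0.157, 0.988, -0.001, 0.001]
contact_force: [0.0, -0.9, -5.9]
gripper_width: 7.3
grasp_force: 59.1
```

```bash
python3 - <<'E'
from h import *
b=optics.get_image("scene")[40:230,90:330]
cv2.imwrite("pics/g3.png",cv2.resize(b,(720,570),interpolation=cv2.INTER_CUBIC))
st();go(545,203,243,-.282)
E
```

```text
t 5.3 p [ 527.3 -197.6  243.9] yaw -0.3154 tilt [ 0.0002 -0.0014] F [ 0.4  1.1 -5.1] T [ 0.02 -0.03  0.03] w 7.5 g 59.1 j [-0.07  0.27 -0.13  0.   -1.17 -1.82]
slide [107.4 386.3   0.4] dr [-0.009  0.004 -0.239]
```

View pics/g3.png

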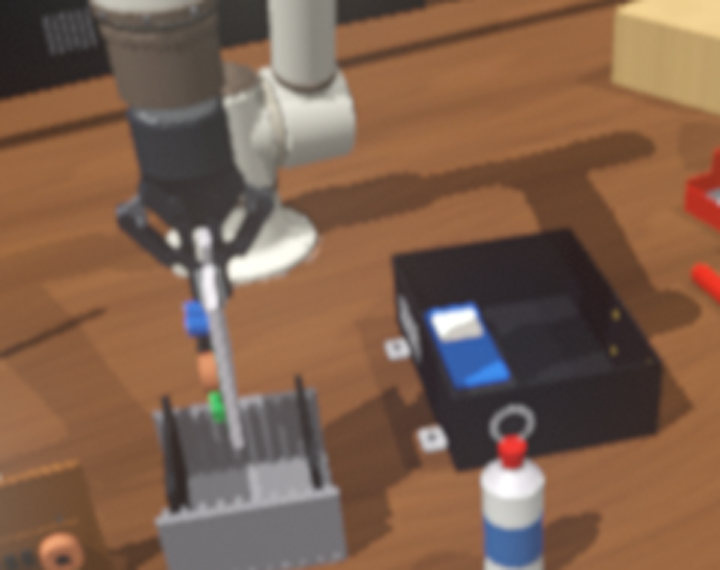

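The board is held straight with its underside at about 136 mm and the partitions undisturbed; the tray's far-left corner is at crop (655,365). I'll carry it across to 20 mm off both walls.

Request:
{"op": "step_arm", "data": {"motion": [{"slide": [4, 12, 0], "dr": [0, 0, 0], "jaw": 0}, {"slide": [11, 36, 0], "dr": [0, 0, 0], "jaw": 0}, {"slide": [20, 68, 0], "dr": [0, 0, 0], "jaw": 0}, {"slide": [30, 102, 0], "dr": [0, 0, 0], "jaw": 0}, {"slide": [41, 138, 0], "dr": [0, 0, -0.06], "jaw": 0}, {"slide": [51, 174, 0], "dr": [0, 0, -0.1], "jaw": 0}, {"slide": [62, 210, 0], "dr": [0, 0, -0.13], "jaw": 0}, {"slide": [72, 244, 0], "dr": [0, 0, -0.15], "jaw": 0}]}}

```text
clock: 6.3
position: [534.1, 58.5, 243.6]
ee_rot: [0.146, 0.989, -0.001, 0.0]
contact_force: [0.3, 0.3, -5.9]
gripper_width: 7.4
grasp_force: 59.0
```

```bash
python3 -c "
from h import *
st();go(539,214.5,243,-.282)"
```

```text
t 6.3 p [534.1  58.5 243.6] yaw -0.2935 tilt [ 0.0003 -0.0017] F [ 0.3  0.3 -5.9] T [-0.03 -0.11  0.02] w 7.4 g 59.0 j [ 0.41  0.23 -0.19  0.   -1.16 -2.28]
slide [ 40.5 150.7   0.3] dr [-0.011  0.006 -0.082]
```

Request:
{"op": "step_arm", "data": {"motion": [{"slide": [9, 33, 0], "dr": [0, 0, -0.02], "jaw": 0}, {"slide": [18, 66, 0], "dr": [0, 0, -0.04], "jaw": 0}, {"slide": [26, 96, 0], "dr": [0, 0, -0.06], "jaw": 0}, {"slide": [33, 122, 0], "dr": [0, 0, -0.08], "jaw": 0}, {"slide": [38, 140, 0], "dr": [0, 0, -0.08], "jaw": 0}, {"slide": [40.5, 149, 0], "dr": [0, 0, -0.08], "jaw": 0}, {"slide": [40.5, 150.7, 0], "dr": [0, 0, -0.08], "jaw": 0}, {"slide": [40.5, 150.7, 0], "dr": [0, 0, -0.08], "jaw": 0}]}}

```text
clock: 7.3
position: [539.6, 212.0, 243.6]
ee_rot: [0.141, 0.99, -0.001, 0.0]
contact_force: [0.0, -1.4, -5.4]
gripper_width: 7.2
grasp_force: 59.0
```

```bash
python3 - <<'E'
from h import *
a=optics.get_image("top")[130:330,110:310];b=optics.get_image("scene")[60:260,180:380]
cv2.imwrite("pics/g4.png",cv2.resize(np.hstack([a,b]),(800,400),interpolation=cv2.INTER_CUBIC))
st();go(539,214.5,103,-.282)
E
```

```text
t 7.4 p [539.7 211.8 243.7] yaw -0.2842 tilt [ 0.0008 -0.0019] F [-0.6 -0.3 -5.6] T [ 0.05  0.   -0.01] w 7.5 g 59.0 j [ 0.65  0.3  -0.09  0.   -1.18 -2.51]
slide [  1.6   2.6 140.7] dr [-0.012  0.009 -0.016]
```

View pics/g4.png

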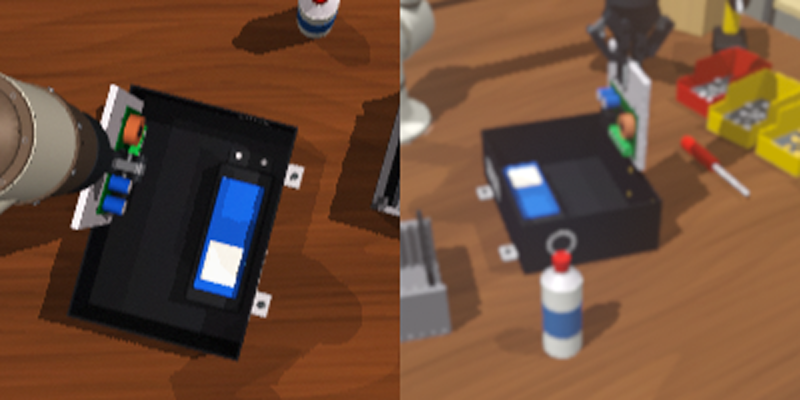

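The board hangs upright above the far-left of the tray with its electronics facing the tray interior. In the overhead crop its top far corner is at about (113,87), i.e. pixel (166.5,173.5). I'll check that point against the expected clearance.

```bash
python3 -c "
from h import *
c,s=np.cos(.284),np.sin(.284)
print(onz('top',(166.5,173.5),284), 539.7+75*c+4*s,211.8-75*s+4*c)"
```

```text
[609.14137691 193.07163147 284.        ] 612.8164653642243 194.62494562913426
```

Request:
{"op": "step_arm", "data": {"motion": [{"slide": [0, 2, 8], "dr": [0, 0, 0], "jaw": 0}, {"slide": [0, 2, 20], "dr": [0, 0, 0], "jaw": 0}, {"slide": [0, 2, 33], "dr": [0, 0, 0], "jaw": 0}, {"slide": [0, 2, 43], "dr": [0, 0, 0], "jaw": 0}, {"slide": [0, 2, 48], "dr": [0, 0, 0], "jaw": 0}, {"slide": [0, 2, 48], "dr": [0, 0, 0], "jaw": 0}, {"slide": [0, 2, 48], "dr": [0, 0, 0], "jaw": 0}, {"slide": [0, 2, 48], "dr": [0, 0, 0], "jaw": 0}]}}

```text
clock: 8.4
position: [540.5, 214.6, 196.2]
ee_rot: [0.141, 0.99, -0.0, 0.001]
contact_force: [-0.3, -0.4, -5.4]
gripper_width: 7.4
grasp_force: 59.0
```

Request:
{"op": "step_arm", "data": {"motion": [{"slide": [0, 0, 5], "dr": [0, 0, 0], "jaw": 0}, {"slide": [0, 0, 15], "dr": [0, 0, 0], "jaw": 0}, {"slide": [0, 0, 29], "dr": [0, 0, 0], "jaw": 0}, {"slide": [0, 0, 44], "dr": [0, 0, 0], "jaw": 0}, {"slide": [0, 0, 58], "dr": [0, 0, 0], "jaw": 0}, {"slide": [0, 0, 70], "dr": [0, 0, 0], "jaw": 0}, {"slide": [0, 0, 78], "dr": [0, 0, 0], "jaw": 0}, {"slide": [0, 0, 82], "dr": [0, 0, 0], "jaw": 0}]}}

```text
clock: 9.4
position: [540.3, 214.3, 113.1]
ee_rot: [0.141, 0.99, -0.001, 0.0]
contact_force: [0.4, 0.5, -6.4]
gripper_width: 7.5
grasp_force: 59.0
```

```bash
python3 -c "
from h import *
st();go(539,214.5,103,-.282)"
```

```text
t 9.4 p [540.3 214.3 113.1] yaw -0.2832 tilt [ 0.0006 -0.002 ] F [ 0.4  0.5 -6.4] T [ 0.08 -0.   -0.01] w 7.5 g 59.0 j [ 0.66  0.42 -0.26  0.   -0.89 -2.51]
slide [ 1.4 -0.1 10.1] dr [-0.013  0.008 -0.008]
```

Request:
{"op": "step_arm", "data": {"motion": [{"slide": [-1, 1, 2], "dr": [-0.012, 0.008, 0], "jaw": 0}, {"slide": [-3, 3, 4], "dr": [-0.012, 0.008, 0], "jaw": 0}, {"slide": [-6, 5, 6], "dr": [-0.012, 0.008, 0], "jaw": 0}, {"slide": [-9, 7, 7], "dr": [-0.012, 0.008, 0], "jaw": 0}, {"slide": [-12, 8, 7], "dr": [-0.012, 0.008, 0], "jaw": 0}, {"slide": [-14, 9, 7], "dr": [-0.012, 0.008, 0], "jaw": 0}, {"slide": [-14, 10, 7], "dr": [-0.012, 0.008, 0], "jaw": 0}, {"slide": [-14, 10, 7], "dr": [-0.012, 0.008, 0], "jaw": 0}]}}

```text
clock: 10.4
position: [556.6, 220.0, 106.7]
ee_rot: [0.141, 0.99, 0.0, 0.0]
contact_force: [-0.3, -0.6, -4.4]
gripper_width: 7.3
grasp_force: 59.0
```

```bash
cat >> h.py <<'E'
def tf():
    s=arm.read_state();R=Ro.from_quat(s["ee_rot"])
    print("tool F",np.round(R.inv().apply(s["contact_force"]),1),"T",np.round(R.inv().apply(s["wrist_torque"]),2))
E
python3 -c "
from h import *
st();tf();go(562,228.7,103.5,-.282)"
```

```text
t 10.4 p [556.6 220.  106.7] yaw -0.2832 tilt [0.0003 0.0002] F [-0.3 -0.6 -4.4] T [-0.04 -0.02  0.  ] w 7.3 g 59.0 j [ 0.65  0.45 -0.22 -0.   -0.89 -2.5 ]
tool F [ 0.1 -0.7  4.4] T [ 0.03 -0.03 -0.  ]
slide [-2.8  9.9  3.2] dr [ 0.002  0.002 -0.008]
```

Request:
{"op": "step_arm", "data": {"motion": [{"slide": [0, 1, 0], "dr": [0, 0, 0], "jaw": 0}, {"slide": [0, 2, 0], "dr": [0, 0, 0], "jaw": 0}, {"slide": [0, 3.5, 0], "dr": [0, 0, 0], "jaw": 0}, {"slide": [0, 5, 0], "dr": [0, 0, 0], "jaw": 0}, {"slide": [0, 6, 0], "dr": [0, 0, 0], "jaw": 0}, {"slide": [0, 6.5, 0], "dr": [0, 0, 0], "jaw": 0}, {"slide": [0, 7, 0], "dr": [0, 0, 0], "jaw": 0}, {"slide": [0, 7, 0], "dr": [0, 0, 0], "jaw": 0}]}}

```text
clock: 11.4
position: [558.6, 226.7, 106.6]
ee_rot: [0.141, 0.99, 0.0, 0.0]
contact_force: [0.2, -0.4, -6.0]
gripper_width: 6.8
grasp_force: 59.0
```

```bash
python3 -c "
from h import *
st();tf();go(562,228.7,103.5,-.282)"
```

```text
t 11.4 p [558.6 226.7 106.6] yaw -0.2831 tilt [0.0003 0.0002] F [ 0.2 -0.4 -6. ] T [ 0.07 -0.04 -0.01] w 6.8 g 59.0 j [ 0.65  0.46 -0.21  0.   -0.9  -2.51]
tool F [-0.3 -0.3  6. ] T [-0.08 -0.02  0.01]
slide [-2.7  2.9  3.1] dr [ 0.002  0.002 -0.008]
```

No contact yet. I'll set it down on the floor gently.

Request:
{"op": "step_arm", "data": {"motion": [{"slide": [0, 0.5, 0.5], "dr": [0, 0, 0], "jaw": 0}, {"slide": [0, 1, 1], "dr": [0, 0, 0], "jaw": 0}, {"slide": [0, 1, 1.5], "dr": [0, 0, 0], "jaw": 0}, {"slide": [0, 1, 2], "dr": [0, 0, 0], "jaw": 0}, {"slide": [0, 1, 2.4], "dr": [0, 0, 0], "jaw": 0}, {"slide": [0, 1, 2.8], "dr": [0, 0, 0], "jaw": 0}, {"slide": [0, 1, 2.8], "dr": [0, 0, 0], "jaw": 0}, {"slide": [0, 1, 2.8], "dr": [0, 0, 0], "jaw": 0}]}}

```text
clock: 12.4
position: [558.8, 227.7, 104.0]
ee_rot: [0.141, 0.99, 0.0, 0.0]
contact_force: [-1.1, -1.2, -3.9]
gripper_width: 7.1
grasp_force: 59.2
```

```bash
python3 -c "
from h import *
st();tf()"
```

```text
t 12.4 p [558.8 227.7 104. ] yaw -0.2832 tilt [0.0004 0.0003] F [-1.1 -1.2 -3.9] T [-0.05  0.19 -0.01] w 7.1 g 59.2 j [ 0.65  0.46 -0.21  0.   -0.89 -2.51]
tool F [ 0.7 -1.4  3.9] T [0.1  0.17 0.01]
```

Request:
{"op": "step_arm", "data": {"motion": [{"slide": [0, 0, 0.3], "dr": [0, 0, 0], "jaw": 0}, {"slide": [0, 0, 0.5], "dr": [0, 0, 0], "jaw": 0}, {"slide": [0, 0.3, 0.5], "dr": [0, 0, 0], "jaw": 0}, {"slide": [0, 0.6, 0.5], "dr": [0, 0, 0], "jaw": 0}, {"slide": [0, 0.9, 0.5], "dr": [0, 0, 0], "jaw": 0}, {"slide": [0, 1.2, 0.5], "dr": [0, 0, 0], "jaw": 0}, {"slide": [0, 1.5, 0.5], "dr": [0, 0, 0], "jaw": 0}, {"slide": [0, 1.5, 0.5], "dr": [0, 0, 0], "jaw": 0}]}}

```text
clock: 13.4
position: [559.0, 228.3, 103.9]
ee_rot: [0.141, 0.99, -0.001, -0.0]
contact_force: [-5.7, -1.9, 5.2]
gripper_width: 7.8
grasp_force: 60.6
```

```bash
python3 -c "
from h import *
st();tf()"
```

```text
t 13.4 p [559.  228.3 103.9] yaw -0.2829 tilt [-0.0005 -0.0014] F [-5.7 -1.9  5.2] T [-1.04  1.27  0.01] w 7.8 g 60.6 j [ 0.66  0.47 -0.21  0.   -0.9  -2.51]
tool F [ 5.  -3.4 -5.2] T [ 1.35  0.93 -0.01]
```

Request:
{"op": "step_arm", "data": {"motion": [{"slide": [0, 0, -0.3], "dr": [0, 0, 0], "jaw": 0}, {"slide": [0, 0.4, -0.3], "dr": [0, 0, 0], "jaw": 0}, {"slide": [0, 0.8, -0.3], "dr": [0, 0, 0], "jaw": 0}, {"slide": [0, 1.2, -0.3], "dr": [0, 0, 0], "jaw": 0}, {"slide": [0, 1.5, -0.3], "dr": [0, 0, 0], "jaw": 0}, {"slide": [0, 1.5, -0.3], "dr": [0, 0, 0], "jaw": 0}, {"slide": [0, 1.5, -0.3], "dr": [0, 0, 0], "jaw": 0}, {"slide": [0, 1.5, -0.3], "dr": [0, 0, 0], "jaw": 0}]}}

```text
clock: 14.4
position: [559.0, 228.4, 103.9]
ee_rot: [0.141, 0.99, -0.002, -0.001]
contact_force: [-5.5, -6.5, 4.9]
gripper_width: 7.2
grasp_force: 60.8
```

```bash
python3 -c "
from h import *
st();tf()"
```

```text
t 14.4 p [559.  228.4 103.9] yaw -0.283 tilt [-0.002  -0.0035] F [-5.5 -6.5  4.9] T [-1.99  1.19  0.07] w 7.2 g 60.8 j [ 0.66  0.47 -0.21  0.   -0.9  -2.51]
tool F [ 3.4 -7.8 -4.9] T [ 2.24  0.59 -0.07]
```

Request:
{"op": "step_arm", "data": {"motion": [{"slide": [-0.5, 0, -0.3], "dr": [0, 0, 0], "jaw": 0}, {"slide": [-1, 0, -0.3], "dr": [0, 0, 0], "jaw": 0}, {"slide": [-1.5, 0, -0.3], "dr": [0, 0, 0], "jaw": 0}, {"slide": [-2, 0, -0.3], "dr": [0, 0, 0], "jaw": 0}, {"slide": [-2.5, 0, -0.3], "dr": [0, 0, 0], "jaw": 0}, {"slide": [-3, 0, -0.3], "dr": [0, 0, 0], "jaw": 0}, {"slide": [-3, 0, -0.3], "dr": [0, 0, 0], "jaw": 0}, {"slide": [-3, 0, -0.3], "dr": [0, 0, 0], "jaw": 0}]}}

```text
clock: 15.4
position: [559.6, 228.1, 104.2]
ee_rot: [0.141, 0.99, -0.002, -0.003]
contact_force: [-12.0, -3.2, 8.9]
gripper_width: 7.4
grasp_force: 61.4
```

```bash
python3 -c "
from h import *
st();tf()"
```

```text
t 15.4 p [559.6 228.1 104.2] yaw -0.2833 tilt [-0.006  -0.0033] F [-12.   -3.2   8.9] T [-0.92  3.19  0.07] w 7.4 g 61.4 j [ 0.65  0.47 -0.2  -0.   -0.91 -2.51]
tool F [10.7 -6.5 -8.8] T [ 1.78  2.81 -0.08]
```

Request:
{"op": "step_arm", "data": {"motion": [{"slide": [0, 0, -0.3], "dr": [0, 0, 0], "jaw": 0}, {"slide": [0, 0, -0.6], "dr": [0, 0, 0], "jaw": 0}, {"slide": [0, 0, -0.9], "dr": [0, 0, 0], "jaw": 0}, {"slide": [0, 0, -0.9], "dr": [0, 0, 0], "jaw": 0}, {"slide": [-0.5, 0, -0.9], "dr": [0, 0, 0], "jaw": 0}, {"slide": [-1, 0, -0.9], "dr": [0, 0, 0], "jaw": 0}, {"slide": [-1, 0, -0.9], "dr": [0, 0, 0], "jaw": 0}, {"slide": [-1, 0, -0.9], "dr": [0, 0, 0], "jaw": 0}]}}

```text
clock: 16.4
position: [560.5, 227.9, 104.4]
ee_rot: [0.141, 0.99, -0.002, -0.003]
contact_force: [-10.8, -2.1, 7.0]
gripper_width: 7.1
grasp_force: 60.8
```

```bash
python3 -c "
from h import *
st();tf()"
```

```text
t 16.4 p [560.5 227.9 104.4] yaw -0.2834 tilt [-0.0065 -0.0034] F [-10.8  -2.1   7. ] T [-0.84  3.03  0.03] w 7.1 g 60.8 j [ 0.65  0.47 -0.2  -0.   -0.91 -2.51]
tool F [ 9.9 -5.1 -6.9] T [ 1.65  2.67 -0.04]
```

Request:
{"op": "step_arm", "data": {"motion": [{"slide": [0, 0, -0.5], "dr": [0, 0, 0], "jaw": 0}, {"slide": [0, 0, -1], "dr": [0, 0, 0], "jaw": 0}, {"slide": [0, 0, -1.5], "dr": [0, 0, 0], "jaw": 0}, {"slide": [0, 0, -1.5], "dr": [0, 0, 0], "jaw": 0}, {"slide": [0, 0, -1.5], "dr": [0, 0, 0], "jaw": 0}, {"slide": [0, 0, -1.5], "dr": [0, 0, 0], "jaw": 0}, {"slide": [0, 0, -1.5], "dr": [0, 0, 0], "jaw": 0}, {"slide": [0, 0, -1.5], "dr": [0, 0, 0], "jaw": 0}]}}

```text
clock: 17.4
position: [561.0, 227.8, 104.4]
ee_rot: [0.141, 0.99, -0.002, -0.003]
contact_force: [-5.9, -2.7, -2.2]
gripper_width: 7.1
grasp_force: 59.7
```

```bash
python3 -c "
from h import *
st();tf()"
```

```text
t 17.4 p [561.  227.8 104.4] yaw -0.2838 tilt [-0.0061 -0.0033] F [-5.9 -2.7 -2.2] T [-0.86  1.65  0.07] w 7.1 g 59.7 j [ 0.65  0.47 -0.2  -0.   -0.91 -2.51]
tool F [ 4.9 -4.2  2.3] T [ 1.29  1.35 -0.07]
```

Request:
{"op": "step_arm", "data": {"motion": [{"slide": [-0.5, 0, 0], "dr": [0, 0, 0], "jaw": 0}, {"slide": [-1, 0, 0], "dr": [0, 0, 0], "jaw": 0}, {"slide": [-1.5, 0, -0.1], "dr": [0, 0, 0], "jaw": 0}, {"slide": [-2, 0, -0.2], "dr": [0, 0, 0], "jaw": 0}, {"slide": [-2.5, 0, -0.3], "dr": [0, 0, 0], "jaw": 0}, {"slide": [-2.5, 0, -0.3], "dr": [0, 0, 0], "jaw": 0}, {"slide": [-2.5, 0, -0.3], "dr": [0, 0, 0], "jaw": 0}, {"slide": [-2.5, 0, -0.3], "dr": [0, 0, 0], "jaw": 0}]}}

```text
clock: 18.4
position: [563.4, 227.0, 104.4]
ee_rot: [0.141, 0.99, -0.002, -0.003]
contact_force: [-5.3, -3.0, -2.0]
gripper_width: 7.1
grasp_force: 59.7
```

```bash
python3 -c "
from h import *
st();tf()"
```

```text
t 18.4 p [563.4 227.  104.4] yaw -0.2839 tilt [-0.0063 -0.0033] F [-5.3 -3.  -2. ] T [-0.86  1.51  0.07] w 7.1 g 59.7 j [ 0.65  0.47 -0.2  -0.   -0.91 -2.5 ]
tool F [ 4.2 -4.3  2.1] T [ 1.25  1.21 -0.07]
```

Request:
{"op": "step_arm", "data": {"motion": [{"slide": [-0.4, 0, 0], "dr": [0, 0, 0], "jaw": 0}, {"slide": [-0.8, 0, 0], "dr": [0, 0, 0], "jaw": 0}, {"slide": [-1.2, 0, 0], "dr": [0, 0, 0], "jaw": 0}, {"slide": [-1.6, 0, 0], "dr": [0, 0, 0], "jaw": 0}, {"slide": [-2, 0, 0], "dr": [0, 0, 0], "jaw": 0}, {"slide": [-2.4, 0, 0], "dr": [0, 0, 0], "jaw": 0}, {"slide": [-2.5, 0, 0], "dr": [0, 0, 0], "jaw": 0}, {"slide": [-2.5, 0, 0], "dr": [0, 0, 0], "jaw": 0}]}}

```text
clock: 19.4
position: [563.5, 227.0, 104.5]
ee_rot: [0.141, 0.99, -0.002, -0.005]
contact_force: [-13.3, 0.9, 2.2]
gripper_width: 7.1
grasp_force: 60.3
```

```bash
python3 -c "
from h import *
st();tf()"
```

```text
t 19.4 p [563.5 227.  104.5] yaw -0.2839 tilt [-0.0102 -0.0032] F [-13.3   0.9   2.2] T [ 0.13  3.55 -0.01] w 7.1 g 60.3 j [ 0.65  0.47 -0.19 -0.   -0.92 -2.5 ]
tool F [13.  -2.8 -2. ] T [ 0.87  3.45 -0.  ]
```

The board is against the far wall: 13 N with no further motion. Next I'll straighten the small compliance tilt and press to the left.

Request:
{"op": "step_arm", "data": {"motion": [{"slide": [0, 0, 0], "dr": [-0.02, -0.02, 0], "jaw": 0}, {"slide": [0, 0.3, 0], "dr": [-0.04, -0.05, 0], "jaw": 0}, {"slide": [0, 0.6, 0], "dr": [-0.06, -0.08, 0], "jaw": 0}, {"slide": [0, 0.9, 0], "dr": [-0.07, -0.1, 0], "jaw": 0}, {"slide": [0, 1.2, 0], "dr": [-0.07, -0.1, 0], "jaw": 0}, {"slide": [0, 1.5, 0], "dr": [-0.07, -0.1, 0], "jaw": 0}, {"slide": [0, 1.5, 0], "dr": [-0.07, -0.1, 0], "jaw": 0}, {"slide": [0, 1.5, 0], "dr": [-0.07, -0.1, 0], "jaw": 0}]}}

```text
clock: 20.4
position: [563.4, 227.0, 104.0]
ee_rot: [0.142, 0.99, 0.0, 0.002]
contact_force: [-12.0, -2.5, 1.5]
gripper_width: 7.0
grasp_force: 60.3
```

```bash
cat >> h.py <<'E'
def tt():
    R=Ro.from_quat(arm.read_state()["ee_rot"]).as_matrix();c,s=np.cos(.283),np.sin(.283)
    print("tilt ex,ey (mrad)",np.round(1e3*np.array([R[0,2]*c-R[1,2]*s,R[0,2]*s+R[1,2]*c]),1))
E
python3 -c "
from h import *
st();tf();tt()"
```

```text
t 20.4 p [563.4 227.  104. ] yaw -0.2845 tilt [ 0.0039 -0.0002] F [-12.   -2.5   1.5] T [-0.77  3.61  0.07] w 7.0 g 60.3 j [ 0.65  0.47 -0.21  0.   -0.89 -2.51]
tool F [10.8 -5.8 -1.6] T [ 1.75  3.25 -0.07]
tilt ex,ey (mrad) [3.8 0.9]
```

Request:
{"op": "step_arm", "data": {"motion": [{"slide": [0, 0.3, 0], "dr": [0, 0.01, 0], "jaw": 0}, {"slide": [0, 0.6, 0], "dr": [0, 0.02, 0], "jaw": 0}, {"slide": [0, 0.9, 0], "dr": [0, 0.025, 0], "jaw": 0}, {"slide": [0, 1.2, 0], "dr": [0, 0.025, 0], "jaw": 0}, {"slide": [0, 1.5, 0], "dr": [-0.01, 0.025, 0], "jaw": 0}, {"slide": [0, 1.8, 0], "dr": [-0.01, 0.025, 0], "jaw": 0}, {"slide": [0, 1.8, 0], "dr": [-0.01, 0.025, 0], "jaw": 0}, {"slide": [0, 1.8, 0], "dr": [-0.01, 0.025, 0], "jaw": 0}]}}

```text
clock: 21.4
position: [563.3, 227.1, 104.0]
ee_rot: [0.142, 0.99, -0.0, -0.0]
contact_force: [-13.2, -7.1, 2.0]
gripper_width: 7.1
grasp_force: 60.5
```

```bash
python3 - <<'E'
from h import *
st();tf();tt()
a=optics.get_image("top")[150:290,130:270];b=optics.get_image("scene")[80:220,210:350]
cv2.imwrite("pics/g5.png",cv2.convertScaleAbs(cv2.resize(np.hstack([a,b]),(800,400),interpolation=cv2.INTER_CUBIC),alpha=1.5))
E
```

```text
t 21.4 p [563.3 227.1 104. ] yaw -0.2846 tilt [-0.0009 -0.0006] F [-13.2  -7.1   2. ] T [-1.89  3.51  0.1 ] w 7.1 g 60.5 j [ 0.65  0.47 -0.2  -0.   -0.9  -2.5 ]
tool F [ 10.7 -10.6  -2. ] T [ 2.8   2.84 -0.1 ]
tilt ex,ey (mrad) [-0.7 -0.8]
```

View pics/g5.png

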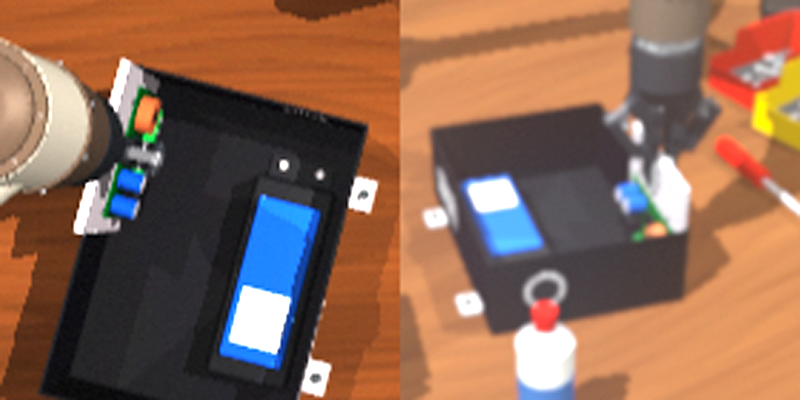

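The board stands in the far-left corner, upright. Its top far corner is at crop (125,58), its near end at (78,232), and both pushes are about 10.7 N. I'll do one numeric check of those corners before handing in.

```bash
python3 -c "
from h import *
k=400/140
A=onz('top',(130+125/k,150+58/k),143);B=onz('top',(130+78/k,150+232/k),143)
print(A,B,np.linalg.norm(A-B),np.arctan2(*(A-B)[[1,0]]))
st();tf();tt()"
```

```text
[636.15602466 207.15285071 143.        ] [490.67086506 247.8406881  143.        ] 151.06763973494935 -0.2727026858552186
t 21.5 p [563.3 227.  104. ] yaw -0.2845 tilt [-0.0009 -0.0006] F [-13.   -6.6   4.4] T [-1.92  3.5   0.13] w 7.3 g 60.5 j [ 0.65  0.47 -0.2  -0.   -0.9  -2.5 ]
tool F [ 10.6 -10.   -4.4] T [ 2.83  2.82 -0.13]
tilt ex,ey (mrad) [-0.7 -0.8]
```

Request:
{"op": "step_arm", "data": {"motion": [{"slide": [-0.3, 0.1, 0], "dr": [0, -0.005, 0], "jaw": 0}, {"slide": [-0.6, 0.2, 0], "dr": [0, -0.01, 0], "jaw": 0}, {"slide": [-0.9, 0.3, 0], "dr": [0, -0.015, 0], "jaw": 0}, {"slide": [-1.2, 0.5, 0], "dr": [0, -0.02, 0], "jaw": 0}, {"slide": [-1.2, 0.5, 0], "dr": [0, -0.02, 0], "jaw": 0}, {"slide": [-1.2, 0.5, 0], "dr": [0, -0.02, 0], "jaw": 0}, {"slide": [-1.2, 0.5, 0], "dr": [0, -0.02, 0], "jaw": 0}, {"slide": [-1.2, 0.5, 0], "dr": [0, -0.02, 0], "jaw": 0}]}}

```text
clock: 22.5
position: [563.4, 227.0, 104.0]
ee_rot: [0.142, 0.99, -0.001, -0.0]
contact_force: [-16.6, -6.8, 4.9]
gripper_width: 7.2
grasp_force: 60.8
```

```bash
python3 -c "
from h import *
st();tf();tt()"
```

```text
t 22.5 p [563.4 227.  104. ] yaw -0.2847 tilt [-0.0007 -0.0021] F [-16.6  -6.8   4.9] T [-1.7   4.54  0.12] w 7.2 g 60.8 j [ 0.65  0.47 -0.2   0.   -0.9  -2.51]
tool F [ 14.  -11.2  -4.9] T [ 2.91  3.88 -0.12]
tilt ex,ey (mrad) [-0.1 -2.2]
```

The board is pressed steadily into both walls at 14 N and 11 N, upright within 2 mrad and standing on the floor. I'll hand in.

```bash
python3 -c "
from bench import arm
print(arm.job_done())"
```

```text
the job is handed in; nothing more can be done
None
```

The charger board is standing in the tray's far left corner, held upright and pressed at about 14 N towards the far wall and 11 N towards the left wall; I handed the job in at 22.5 s, and no verdict came back.

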